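Swap the quick-change tool plate in a die bonder's dovetail dock

ROBOT

A 6-joint arm with a two-finger parallel gripper is mounted at the origin on the work surface. World frame = base frame: x ahead of the robot, y to its left, z up, the work surface at z = 0. Lengths are in m, angles in rad, forces in N, time in s.
With the tool pointing down it reaches from about 0.35 to 0.85 m from the base axis. Payload 8.1 kg.
Tool frame: the origin (TCP) lies on the mounting face of the last link; the fingertips stand 186 mm ahead of it and the grasp point (between the pads) lies 167 mm ahead of it; z points along the fingers, y is the line along which they close (so a half turn about z gives the same grasp; the last joint's range is limited). The gripper opens to 93 mm and grips with 3 to 60 N. Pads are 15 mm wide; open, the fingers measure 128 mm over their backs; the gripper's body (75 mm by 188 mm) begins 65 mm behind the grasp point.
Start: joints at [-1.378, 0.13, 1.488, -0, 1.523, -0.085], TCP at [0.165, -0.577, 0.405] pointing down, gripper open.
Joint ranges: [-2.96, 2.96], [-0.89, 2.26], [0.02, 2.5], [-1.34, 4.48], [0, 2.73], [-2.66, 2.66]. Speed limits (rad/s): [2.39, 2.39, 2.79, 3.14, 3.14, 3.14].

INTERFACE

Orientations are given as a rotation vector (axis times angle).
In Python, from plant import read_state, read_camera, camera_params, close_job gives the robot as it stands. The module is installed in compiled form; this text tells all that it offers.
- The arm moves only by the tool servo_tool, never from a script. Its argument "increments" is a list of rows, each an object with "slide": the shift along the tool's x, y, z in mm, a list of three; "dr": the turn, a rotation vector about the tool's x, y, z in rad, a list of three; "jaw": the closure, from 0 (fully open) to 1 (shut). In form: [{"slide": [x, y, z], "dr": [ax, ay, az], "jaw": jaw}, ...]. A call has 1 to 20 rows; each row is the pose to reach, as a shift and turn from the pose commanded when the call began, along the tool's axes at that moment; what a row does not reach only later rows make up. A row lasts 1/10 s, in which the tool goes at most 50 mm and 8.59 degrees, less where a joint would pass 70% of its speed; a pose out of reach is approached as far as the arm can. A call with a gripper value outside its range is refused whole. The fingers move at their own pace and stop on an object; "force" is the grip in N (left out, the last holds). Time passes only in rows, so rows that repeat a pose let the fingers close. It gives the time, the measured TCP pose, the force, the opening and the grip force at its end, in the units of the state.
- read_state(): the state, without advancing time (a new reading comes with each control period).
- read_camera(name): name is "scene" or "top"; returns (picture, depth): 400x640x3 uint8, red, green, blue; 400x640 float32, m along the optical axis (not along the pixel's ray), 0 where there is no reading.
- camera_params(name): a dict with "fx", "fy", "cx", "cy" (pixels), "k1" (the pictures are not rectified: a ray, as slopes to the right and down, at radius r is drawn at 1 + k1 r^2 times it, then the intrinsics apply), "rvec" (rotation vector, rad) and "tvec" (3), from world to camera coordinates, as OpenCV has them. Camera axes: x right, y down, z forward; pixel columns grow to the right and rows downward; lengths in m; the calibration is good to about 2 mm. A picture is of the moment at which its call begins. camera_params takes no time and is no camera call.
- close_job(): hands the job in; it is judged then, once.
The state is a dict: "t": time; "q": joint angles; "dq": joint speeds; "joint_torque": joint torques, N m; "tool_pos": TCP position; "orientation": TCP orientation; "force": force on the tool from outside, world axes, zero at the start; "wrist_torque": the same for the moment, N m; "opening": finger opening in m; "gripper_force": force on a finger pad.
Only numpy, scipy, OpenCV 4.12 (cv2) and the standard library are available. Lean on these libraries where they do the work, as an engineer would, in place of code of your own. Each camera call takes 0.05 s, during which the arm holds its last target. There are 200 camera calls.

TASK

Press the yellow catch so that the used tool plate (orange grip) springs loose, draw it up the slope out of the dovetail dock and lay it flat in the orange tray. Then slide the fresh plate (blue grip) down the same dovetail until it is fully home and the catch has clicked up behind it, and let go. Leave the other things on the bench where they stand.

Things in the scene. Friction and masses are not known exactly. Their poses are not given: they have to be found in the camera images.
- dock: fixed grey and steel dock about 160 long, 130 wide and 140 high that carries a deck sloping at 25 degrees; origin at the centre of its foot on the table, x horizontal, towards the high end of the slope (away from the robot, give or take the dock's yaw)
- home (a point): point on the deck's floor, 95 above the table, where the centre of a plate's underside lies when fully home. Its axes are the deck's: x up the slope, y across, z square out of the deck (25 degrees from vertical, leaning to the robot). The floor runs from x=-56 to x=104, 92 wide
- mouth (a point): middle of the floor at the upper end of the dovetail rails, 48 up the slope from home; axes as home. The two steel rails run from x=-38 to x=48 of home, flanks undercut to match the plate with 1.5 side play each side, 13 high, outer faces at y=+-46; a flared lead-in runs on up to x=62
- entry (a point): point on the bare floor 95 up the slope from home; axes as home. A plate with its origin here stands just clear of rails and flares, ready to be slid straight down the slope (-x). The polished floor and rails are slippery: a plate let go here slides down. Sliding it home takes about 8 to 15 N
- nose (a point): where the catch's brass nose crosses the floor, 30 up the slope from home; axes as home. Nose 16 wide, 5 high, its upright face here, its ramp falling to the floor 15 farther up. A plate coming down pushes it in; it jumps up when the plate's upper end has passed
- stop (a point): hard stop for a plate's lower end, 32.5 down the slope from home (2.5 overtravel past home). Between the stops a damped red ejector pushes the plate up the slope, 6.5 N at home, 4 N after 14 where it ends: with the catch pressed the plate springs to x=+14 of home, lies over the nose and keeps the catch down
- catch (a joint): travel of the sprung catch, m: 0 up (clicked), 0.0065 fully pressed, moving square into the deck; takes about 3 N to start and 5 N at the bottom, plus up to 2 N of friction while a plate bears on it. The plate is freed beyond about 0.0055
- catch_pad (a point): centre of the top face of the catch's yellow press pad, 22 x 22, outside the +y rail; when up it is at x=36, y=62, z=16 in the axes of point home
- used_plate: aluminium dovetail plate, 60 long (its x) and 10 thick; width (its y) 56 at the underside, narrowing to 44 at its top, the same either way round; amidships an orange grip block 36 (x) x 26 (y), from 10 to 46 above the underside, good to grasp 34 above it. About 0.2 kg. Origin: centre of the underside, z out of its top. Starts home in the dock, held by the catch, its axes along those of point home.
- fresh_plate: aluminium dovetail plate, 60 long (its x) and 10 thick; width (its y) 56 at the underside, narrowing to 44 at its top, the same either way round; amidships a blue grip block 36 (x) x 26 (y), from 10 to 46 above the underside, good to grasp 34 above it. About 0.2 kg. Origin: centre of the underside, z out of its top. Starts lying flat in the blue tray, turned by up to 0.5 rad from the tray.
- return_tray: fixed shallow orange tray, 130 (its x) x 200 (its y) x 16 high, floor and walls 5 thick; origin at the centre of its underside. Empty but for the pot at its +y end
- fresh_tray: fixed shallow blue tray of the same size and axes, holding the fresh plate and a pot at its +y end
- used_tip_pot: amber pot with a black screw cap, 33 diameter, 35 high, standing near the left (+y) end of the orange tray; origin at the centre of its underside; a bystander
- new_tip_pot: white pot with a black screw cap, 33 diameter, 35 high, standing near the left (+y) end of the blue tray; origin at the centre of its underside; a bystander
- lens_barrel: black stepped lens barrel standing upright, 44 diameter, 135 high; origin at the centre of its underside; a bystander
- rinse_bottle: clear bottle with a blue cap, 50 diameter, 130 high, standing; origin at the centre of its underside; a bystander
- flux_vial: small amber jar, 30 diameter, 65 high, standing; origin at the centre of its underside; a bystander
- chip_box: flat black chip box with copper chips, 42 x 42 x 13; origin at the centre of its underside; a bystander
- hex_driver: red-handled screwdriver lying between the robot and the dock, 110 long, about 30 high; a bystander
Not all that is in view belongs to the job. What is shaped like the fresh_plate but red is not meant.

How it is judged:
By the outcome, as a careful person would: the job done as asked, in the order asked, and still so for the second after the job is handed in, with the robot touching nothing.
It also fails if it takes over 62 s, if anything falls off the work surface, if the arm or the gripper's body presses on something with over 40 N, if the wrist force passes 120 N, or if a joint passes its speed limit or range.

## Working session

There is one attempt and no reset: what is moved stays moved. The work goes in short steps, Python scripts to look and compute and a tool call to move; the robot and the scene stay as the last step left them, time stands still between calls to the robot, and variables do not carry over. Pictures are saved under pics/ and viewed, at most 10 in all, crops included, and the job is handed in when it is done.

Besides the shell and the picture viewer there is one more tool, called after "Request:" as name([rows], argument=value, ...), one row to a line, values as JSON. servo_tool: Moves the arm, as the interface text tells. Its arguments: {"type":"object","properties":{"increments":{"type":"array"},"force":{"type":"number"}},"required":["increments"]}

```bash
mkdir -p pics; cat > h.py <<'E'
import numpy as np, cv2, pickle
from scipy.spatial.transform import Rotation as R
from plant import *
def grab(n):
    p,d=read_camera(n); c=camera_params(n); return p,d,c
def cloud(d,c):
    v,u=np.mgrid[0:400,0:640].astype(float)
    xd=(u-c['cx'])/c['fx']; yd=(v-c['cy'])/c['fy']; x,y=xd.copy(),yd.copy()
    for _ in range(10):
        f=1+c['k1']*(x*x+y*y); x=xd/f; y=yd/f
    P=np.stack([x*d,y*d,d],-1)-np.array(c['tvec']).ravel()
    W=P@R.from_rotvec(np.array(c['rvec']).ravel()).as_matrix()
    W[d<=0]=np.nan
    return W
E
python3 - <<'E'
from h import *
for n in('scene','top'):
    p,d,c=grab(n); cv2.imwrite(f'pics/{n}0.png',p[:,:,::-1]); np.savez(f'{n}0.npz',p=p,d=d,W=cloud(d,c)); print(n,c)
print(read_state())
E
```

```text
scene {'fx': 459.26435056999685, 'fy': 459.26435056999685, 'cx': 325.3256761418726, 'cy': 197.62366699088784, 'k1': -0.12664222284111876, 'rvec': array([ 2.17041751,  1.51267638, -0.42114978]), 'tvec': array([-0.16948471, -0.30398091,  1.35660826])}
top {'fx': 401.8219458499229, 'fy': 401.8219458499229, 'cx': 319.3757021179999, 'cy': 200.60679550917396, 'k1': -0.0237825728686732, 'rvec': array([ 2.11426281, -2.16039537,  0.15629755]), 'tvec': array([0.03801738, 0.46089428, 0.86492987])}
{'t': 0.1, 'q': array([-1.37838291e+00,  1.31101332e-01,  1.48917445e+00,  4.39349640e-06,
        1.52300871e+00, -8.53784480e-02]), 'dq': array([-0.00062879, -0.00160956, -0.00235486, -0.00012577, -0.00057072,
        0.00117357]), 'joint_torque': array([ 1.17039221e-03, -5.61340821e+01, -4.93096304e+01,  7.69874873e-02,
        2.91330874e-02, -6.75171714e-05]), 'tool_pos': array([ 0.16453463, -0.57678381,  0.40378048]), 'orientation': array([-3.10966408e+00, -4.34718493e-01,  1.35200750e-04]), 'force': array([-0.02870269,  0.67500555,  0.88179979]), 'wrist_torque': array([-0.02837242,  0.01105966,  0.06461824]), 'gripper_force': 0.0, 'opening': 0.09284429630722807}
```

View pics/scene0.png

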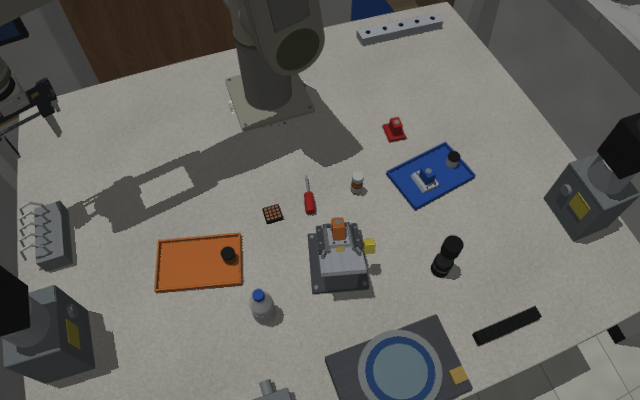

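View pics/top0.png

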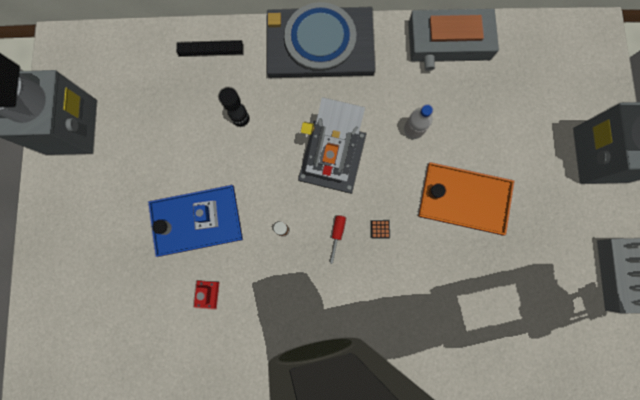

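The scene view shows the dock at (338,260), with the orange grip at (338,228) and the yellow pad at (369,245). The top view shows the grip at (330,152), the pad at (307,128), the blue tray around (196,220) with the fresh plate at (204,214), and the orange tray around (466,198) with its pot at (437,190).

```bash
python3 - <<'E'
from h import *
def hsvmask(p,lo,hi): return cv2.inRange(cv2.cvtColor(p,cv2.COLOR_RGB2HSV),lo,hi)>0
def box(m,u0,u1,v0,v1):
    k=np.zeros_like(m); k[v0:v1,u0:u1]=1; return m&k
for n,B in (('top',dict(grip=(315,345,135,168),pad=(298,316,118,138),otray=(410,520,155,240),btray=(140,250,180,260),bgrip=(190,220,198,232),dock=(290,370,95,195))),
          ('scene',dict(grip=(325,350,212,244),pad=(360,380,235,256),otray=(150,250,230,295),btray=(380,480,140,212),bgrip=(408,442,162,195),dock=(300,375,210,295)))):
    z=np.load(n+'0.npz'); p,W=z['p'],z['W']; print('==',n)
    ok=np.isfinite(W[...,2])
    org=hsvmask(p,(4,120,80),(17,255,255)); yel=hsvmask(p,(22,120,90),(34,255,255)); blu=hsvmask(p,(105,120,50),(125,255,255))
    def rep(name,m):
        q=W[m&ok]; print(name,len(q),'med',np.median(q,0).round(4),'min',np.percentile(q,2,0).round(4),'max',np.percentile(q,98,0).round(4)); return q
    g=rep('grip',box(org,*B['grip'])); zt=np.percentile(g[:,2],95)
    rep('pad',box(yel,*B['pad']))
    for t,mm in(('otray',org),('btray',blu)):
        q=W[box(mm,*B[t])&ok]; q=q[q[:,2]<.03]
        r=cv2.minAreaRect((q[:,:2]*1000).astype(np.float32)); print(t,r, 'z',np.percentile(q[:,2],[5,50,95]).round(4))
    m=box(ok,*B['bgrip']); q=W[m]; 
    top=q[q[:,2]>.042]; print('freshgrip top',len(top),np.median(top,0).round(4), cv2.minAreaRect((top[:,:2]*1000).astype(np.float32)))
    sat=cv2.cvtColor(p,cv2.COLOR_RGB2HSV)[...,1]
    pl=W[m&(sat<90)&(W[...,2]<.025)]; print('plate',len(pl),np.median(pl,0).round(4),cv2.minAreaRect((pl[:,:2]*1000).astype(np.float32)))
    # deck plane: iterative fit of points in dock region, 25deg slopes
    q=W[box(ok,*B['dock'])]; q=q[q[:,2]>.05]
    best=None; rng=np.random.default_rng(0)
    for _ in range(3000):
        a=q[rng.choice(len(q),3,False)]; nn=np.cross(a[1]-a[0],a[2]-a[0]); l=np.linalg.norm(nn)
        if l<1e-6: continue
        nn/=l; nn*=np.sign(nn[2])
        if abs(np.degrees(np.arccos(nn[2]))-25)>5: continue
        i=abs((q-a[0])@nn)<.002
        if best is None or i.sum()>best.sum(): best=i
    s=q[best]; c0=s.mean(0); nn=np.linalg.svd(s-c0)[2][2]; nn*=np.sign(nn[2])
    print('plane',len(s),c0.round(4),nn.round(4),'tilt',np.degrees(np.arccos(nn[2])),'yaw',np.arctan2(-nn[1],-nn[0]))
    rest=q[(q-c0)@nn>.02]; print('above',len(rest))
for n in('top','scene'):
    z=np.load(n+'0.npz'); 
crop=np.load('top0.npz')['p'][85:205,280:380]; a=cv2.resize(crop,None,fx=5,fy=5,interpolation=cv2.INTER_CUBIC)
crop=np.load('scene0.npz')['p'][205:300,300:380]; b=cv2.resize(crop,None,fx=3.7,fy=6.3,interpolation=cv2.INTER_CUBIC)
b=b[:598]; h=min(len(a),len(b)); cv2.imwrite('pics/dock.png',np.hstack([a[:h],b[:h]])[:,:,::-1][:600,:800])
E
```

```text
== top
grip 183 med [0.5437 0.0033 0.1375] min [ 0.5248 -0.0103  0.1293] max [0.5612 0.0182 0.1456]
pad 124 med [0.6015 0.0501 0.1252] min [0.591  0.0394 0.0542] max [0.6208 0.0627 0.1313]
otray ((463.3184509277344, -309.4848937988281), (199.15480041503906, 130.44036865234375), 76.1875) z [0.0036 0.0065 0.0173]
btray ((426.2303466796875, 315.48516845703125), (128.2046356201172, 199.4842987060547), 10.021417617797852) z [0.003  0.0059 0.0167]
freshgrip top 208 [0.4375 0.2919 0.0514] ((438.57135009765625, 293.35601806640625), (36.14815902709961, 27.111143112182617), 6.540219306945801)
plate 359 [0.4322 0.2798 0.0152] ((439.7155456542969, 292.8627624511719), (62.98155975341797, 53.329471588134766), 6.270682334899902)
plane 1276 [ 0.6075 -0.0135  0.1194] [-0.4104  0.1021  0.9062] tilt 25.018124184490947 yaw -0.24375971658446846
above 252
== scene
grip 242 med [0.5579 0.0008 0.1337] min [ 0.5271 -0.0117  0.1156] max [0.5701 0.0168 0.1452]
pad 148 med [0.6096 0.05   0.1231] min [0.5916 0.0401 0.1074] max [0.6186 0.0621 0.1303]
otray ((460.20062255859375, -307.25555419921875), (200.64938354492188, 139.6101837158203), 75.93263244628906) z [0.0028 0.0061 0.0168]
btray ((422.0365295410156, 320.9053955078125), (138.48558044433594, 211.80943298339844), 10.125916481018066) z [0.0032 0.007  0.0176]
freshgrip top 154 [0.4399 0.2919 0.0519] ((437.7485656738281, 294.2478942871094), (37.03298568725586, 29.58063507080078), 7.046903610229492)
plate 249 [0.4532 0.2796 0.0152] ((438.3470764160156, 292.8293151855469), (63.43103790283203, 53.95416259765625), 9.466320991516113)
plane 926 [ 0.6201 -0.015   0.1257] [-0.3975  0.1059  0.9115] tilt 24.28772452617748 yaw -0.2603019220914649
above 241
```

View pics/dock.png

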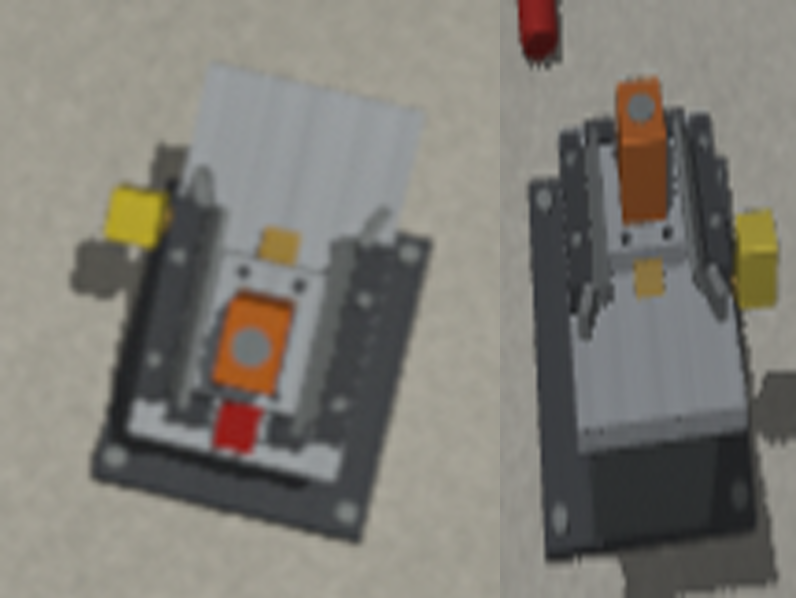

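The close-up confirms the dock layout: the plate is held behind the brass nose, with the pad up on the +y side. Next I'll refine the dock pose and compute the first move.

```bash
cat >> h.py <<'E'
def deckR(psi): return R.from_euler('ZY',[psi,-np.radians(25)])   # cols: up-slope, across, normal
FLIP=R.from_euler('x',np.pi)
def go(pos,rot,note=''):
    s=read_state(); T=R.from_rotvec(s['orientation'])
    sl=T.inv().apply(np.array(pos)-s['tool_pos'])*1000; dr=(T.inv()*rot).as_rotvec()
    print(note,'slide',sl.round(1).tolist(),'dr',dr.round(4).tolist(),'t',round(s['t'],2),'rows>=%.0f'%max(np.linalg.norm(sl)/50,np.degrees(np.linalg.norm(dr))/8.59))
def dock(x,y,z,note=''):  # grasp point at deck coords mm
    H,psi=np.load('home.npy')[:3],np.load('home.npy')[3]; D=deckR(psi)
    go(H+D.apply(np.array([x,y,z+167])/1000),D*FLIP,note)
def flat(x,y,z,yaw,note=''): # grasp point world m
    go([x,y,z+.167],R.from_euler('z',yaw)*FLIP,note)
def where():
    h=np.load('home.npy');D=deckR(h[3]);s=read_state();T=R.from_rotvec(s['orientation'])
    g=s['tool_pos']+T.apply([0,0,.167]); print('t %.2f deck grasp'%s['t'],(D.inv().apply(g-h[:3])*1000).round(1),'world',g.round(4),'tilt err',(T.inv()*D*FLIP).as_rotvec().round(3),'F deck',D.inv().apply(s['force']).round(1),'open %.4f gf %.1f'%(s['opening'],s['gripper_force']))
E
python3 - <<'E'
from h import *
from scipy.optimize import least_squares
def sdf(p,c,h):
    q=abs(p-c)-h; return np.linalg.norm(np.maximum(q,0),axis=1)+np.minimum(q.max(1),0)
res=[]
for n,B in (('top',dict(grip=(315,345,135,168),pad=(298,316,118,138),dock=(290,370,95,195))),('scene',dict(grip=(325,350,212,244),pad=(360,380,235,256),dock=(300,375,210,295)))):
    z=np.load(n+'0.npz'); p,W=z['p'],z['W']; hsv=cv2.cvtColor(p,cv2.COLOR_RGB2HSV)
    def pts(b,lo=None,hi=None):
        m=np.isfinite(W[...,2]); k=np.zeros_like(m); u0,u1,v0,v1=B[b]; k[v0:v1,u0:u1]=1; m&=k
        if lo: m&=cv2.inRange(hsv,lo,hi)>0
        return W[m]
    g=pts('grip',(4,120,80),(17,255,255)); g=g[g[:,2]>.11]
    pd=pts('pad',(22,120,90),(34,255,255)); pd=pd[pd[:,2]>.118]
    allp=pts('dock')
    def tf(v,P): return deckR(v[2]).inv().apply(P-[v[0],v[1],.095])*1000
    def fl(v):
        F=tf(v,allp); return F[(abs(F[:,2])<4)&(F[:,0]>66)&(F[:,0]<115)&(abs(F[:,1])<55)]
    v=np.array([.56,-.01,-.25])
    for it in range(3):
        F=fl(v); fw=deckR(v[2]).apply(F/1000)+[v[0],v[1],.095]
        def r(v):
            f=tf(v,fw); rr=[sdf(tf(v,g),[0,0,28],[18,13,18]),sdf(tf(v,pd),[36,62,11],[11,11,5]),.5*f[:,2]]
            return np.concatenate(rr)
        v=least_squares(r,v,x_scale=[.01,.01,.05],loss='soft_l1',f_scale=1.).x
    F=fl(v); G=tf(v,g);top=G[G[:,2]>43.5]
    print(n,v.round(4),'floor x',np.percentile(F[:,0],[1,99]).round(1),'y',np.percentile(F[:,1],[1,99]).round(1),'z',F[:,2].mean().round(2),'rect',cv2.minAreaRect(F[:,:2].astype(np.float32)))
    print(' grip top',np.percentile(top,[2,50,98],0).round(1).tolist(),'pad',np.percentile(tf(v,pd),[2,50,98],0).round(1).tolist())
    res.append(v)
v=np.mean(res,0); np.save('home.npy',[v[0],v[1],.095,v[2]]); print(v)
dock(36,67,80,'above pad'); dock(36,67,40,'pre'); 
E
```

```text
top [ 5.574e-01  2.000e-04 -2.711e-01] floor x [ 66.4 106.3] y [-45.5  44.9] z 0.2 rect ((86.32589721679688, -0.08450698852539062), (40.74064636230469, 91.9859848022461), 0.29841703176498413)
 grip top [[-14.3, -12.7, 44.0], [4.8, -1.3, 46.1], [20.6, 11.6, 49.4]] pad [[27.7, 50.7, 10.6], [38.6, 60.6, 16.0], [49.2, 71.2, 19.1]]
scene [ 0.5584  0.0017 -0.2655] floor x [ 66.8 106.3] y [-45.7  44.7] z 0.38 rect ((86.92123413085938, -0.5098075866699219), (41.379817962646484, 92.08660125732422), 0.278306245803833)
 grip top [[-14.4, -13.0, 44.2], [8.5, -1.6, 46.7], [20.1, 11.0, 48.5]] pad [[28.2, 50.8, 3.7], [44.7, 59.9, 15.3], [49.9, 70.5, 18.8]]
[ 0.55790644  0.00096996 -0.26833615]
above pad slide [510.2, -542.1, 70.7] dr [-0.1208, 0.4257, 0.537] t 0.1 rows>=15
pre slide [524.6, -533.3, 106.9] dr [-0.1208, 0.4257, 0.537] t 0.1 rows>=15
```

```bash
python3 - <<'E'
from h import *
np.save('home.npy',[.5596,-.0002,.095,-.263])
dock(36,67,70,'above pad')
E
```

```text
above pad slide [514.6, -538.2, 79.8] dr [-0.1196, 0.4259, 0.5317] t 0.1 rows>=15
```

Request:
servo_tool([
  {"slide": [514.6, -538.2, 79.8], "dr": [-0.1196, 0.4259, 0.5317], "jaw": 1},
  {"slide": [514.6, -538.2, 79.8], "dr": [-0.1196, 0.4259, 0.5317], "jaw": 1},
  {"slide": [514.6, -538.2, 79.8], "dr": [-0.1196, 0.4259, 0.5317], "jaw": 1},
  {"slide": [514.6, -538.2, 79.8], "dr": [-0.1196, 0.4259, 0.5317], "jaw": 1},
  {"slide": [514.6, -538.2, 79.8], "dr": [-0.1196, 0.4259, 0.5317], "jaw": 1},
  {"slide": [514.6, -538.2, 79.8], "dr": [-0.1196, 0.4259, 0.5317], "jaw": 1},
  {"slide": [514.6, -538.2, 79.8], "dr": [-0.1196, 0.4259, 0.5317], "jaw": 1},
  {"slide": [514.6, -538.2, 79.8], "dr": [-0.1196, 0.4259, 0.5317], "jaw": 1},
  {"slide": [514.6, -538.2, 79.8], "dr": [-0.1196, 0.4259, 0.5317], "jaw": 1},
  {"slide": [514.6, -538.2, 79.8], "dr": [-0.1196, 0.4259, 0.5317], "jaw": 1},
  {"slide": [514.6, -538.2, 79.8], "dr": [-0.1196, 0.4259, 0.5317], "jaw": 1},
  {"slide": [514.6, -538.2, 79.8], "dr": [-0.1196, 0.4259, 0.5317], "jaw": 1},
  {"slide": [514.6, -538.2, 79.8], "dr": [-0.1196, 0.4259, 0.5317], "jaw": 1},
  {"slide": [514.6, -538.2, 79.8], "dr": [-0.1196, 0.4259, 0.5317], "jaw": 1},
  {"slide": [514.6, -538.2, 79.8], "dr": [-0.1196, 0.4259, 0.5317], "jaw": 1},
  {"slide": [514.6, -538.2, 79.8], "dr": [-0.1196, 0.4259, 0.5317], "jaw": 1},
  {"slide": [514.6, -538.2, 79.8], "dr": [-0.1196, 0.4259, 0.5317], "jaw": 1},
  {"slide": [514.6, -538.2, 79.8], "dr": [-0.1196, 0.4259, 0.5317], "jaw": 1},
], force=30)

```text
t: 1.9
tool_pos: [0.5115, 0.081, 0.3247]
orientation: [2.985, -0.395, 0.662]
force: [0.4, 0.4, 0.1]
opening: -0.0
gripper_force: 0.0
```

```bash
python3 - <<'E'
from h import *
where(); dock(36,67,44,'pre'); dock(36,67,35,'touch')
E
```

```text
t 1.90 deck grasp [35.8 65.6 69.8] world [0.5796 0.0624 0.1734] tilt err [ 0.002 -0.     0.001] F deck [0.3 0.5 0. ] open -0.0000 gf 0.0
pre slide [0.2, -1.1, 25.8] dr [0.002, -0.0001, 0.0005] t 1.9 rows>=1
touch slide [0.2, -1.1, 34.8] dr [0.002, -0.0001, 0.0005] t 1.9 rows>=1
```

Request:
servo_tool([
  {"slide": [0, 0, 26], "dr": [0, 0, 0], "jaw": 1},
  {"slide": [0, 0, 32], "dr": [0, 0, 0], "jaw": 1},
  {"slide": [0, 0, 35], "dr": [0, 0, 0], "jaw": 1},
  {"slide": [0, 0, 37], "dr": [0, 0, 0], "jaw": 1},
  {"slide": [0, 0, 38], "dr": [0, 0, 0], "jaw": 1},
  {"slide": [0, 0, 38], "dr": [0, 0, 0], "jaw": 1},
])

```text
t: 2.5
tool_pos: [0.5276, 0.0773, 0.2915]
orientation: [2.985, -0.395, 0.665]
force: [-1.4, -0.2, 3.0]
opening: 0.0004
gripper_force: 1.8
```

```bash
python3 - <<'E'
from h import *
where()
E
```

```text
t 2.50 deck grasp [37.1 66.3 32.6] world [0.596  0.0587 0.1403] tilt err [ 0.001 -0.002  0.   ] F deck [ 0.1 -0.6  3.3] open 0.0004 gf 1.8
```

Request:
servo_tool([
  {"slide": [0, 0, 2], "dr": [0, 0, 0], "jaw": 1},
  {"slide": [0, 0, 4], "dr": [0, 0, 0], "jaw": 1},
  {"slide": [0, 0, 5], "dr": [0, 0, 0], "jaw": 1},
  {"slide": [0, 0, 5], "dr": [0, 0, 0], "jaw": 1},
])

```text
t: 2.9
tool_pos: [0.5297, 0.0771, 0.2881]
orientation: [2.985, -0.394, 0.665]
force: [-18.8, 0.6, 22.6]
opening: 0.0008
gripper_force: 14.0
```

```bash
python3 - <<'E'
from h import *
where()
E
```

```text
t 2.90 deck grasp [37.5 66.7 28.7] world [0.598  0.0585 0.1369] tilt err [ 0.001 -0.002  0.001] F deck [-7.1 -4.4 28.2] open 0.0008 gf 14.0
```

The catch is at its bottom. I'll hold it there briefly, lift off and check.

Request:
servo_tool([
  {"slide": [0, 0, -1], "dr": [0, 0, 0], "jaw": 1},
  {"slide": [0, 0, -1], "dr": [0, 0, 0], "jaw": 1},
  {"slide": [0, 0, -1], "dr": [0, 0, 0], "jaw": 1},
  {"slide": [0, 0, -1], "dr": [0, 0, 0], "jaw": 1},
  {"slide": [0, 0, -1], "dr": [0, 0, 0], "jaw": 1},
  {"slide": [0, 0, -1], "dr": [0, 0, 0], "jaw": 1},
  {"slide": [0, 0, -1], "dr": [0, 0, 0], "jaw": 1},
  {"slide": [0, 0, -40], "dr": [0, 0, 0], "jaw": 0.5},
  {"slide": [0, 0, -45], "dr": [0, 0, 0], "jaw": 0.5},
])

```text
t: 3.8
tool_pos: [0.5114, 0.0825, 0.33]
orientation: [2.985, -0.394, 0.669]
force: [-0.3, -0.2, 0.5]
opening: 0.0122
gripper_force: 0.0
```

```bash
cat > look.py <<'E'
from h import *
import sys
# grip pose in deck frame: colour points of plate
name=sys.argv[1]; col=sys.argv[2]
h=np.load('home.npy'); D=deckR(h[3])
p,d,c=grab('scene'); W=cloud(d,c); hsv=cv2.cvtColor(p,cv2.COLOR_RGB2HSV)
lo,hi=((4,120,60),(17,255,255)) if col=='o' else ((105,120,40),(125,255,255))
P=D.inv().apply(W.reshape(-1,3)-h[:3]).reshape(W.shape)*1000
def s(n,m,q=P):
    a=q[m]; print(n,len(a),np.percentile(a,[3,50,97],0).round(1).tolist() if len(a) else '')
with np.errstate(invalid='ignore'):
    k=(cv2.inRange(hsv,lo,hi)>0)&(abs(P[...,1])<30)&(P[...,2]>12)&(P[...,2]<60)&(P[...,0]>-40)&(P[...,0]<140)
    s('grip',k)
    y=(cv2.inRange(hsv,(22,120,90),(34,255,255))>0)&(abs(P[...,1]-62)<16)&(abs(P[...,0]-36)<25); s('pad',y)
cv2.imwrite(f'pics/{name}.png',cv2.resize(p[195:305,280:400],None,fx=5,fy=5,interpolation=cv2.INTER_CUBIC)[:,:,::-1])
where()
E
python3 look.py rel o; python3 -c "
from h import *
dock(14,0,70,'over'); dock(14,0,35,'grasp')"
```

```text
grip 255 [[-1.9, -11.9, 17.5], [28.3, -0.2, 40.6], [32.0, 12.8, 50.2]]
pad 152 [[29.7, 52.1, -8.7], [44.8, 61.5, 8.8], [47.7, 72.4, 16.0]]
t 3.85 deck grasp [38.4 67.4 74.4] world [0.5804 0.064  0.1787] tilt err [-0.001 -0.005  0.001] F deck [1.2 0.3 0.2] open 0.0163 gf 0.0
over slide [-23.6, 67.3, 4.2] dr [-0.0007, -0.005, 0.0005] t 3.85 rows>=1
grasp slide [-23.8, 67.3, 39.2] dr [-0.0007, -0.005, 0.0005] t 3.85 rows>=2
```

View pics/rel.png

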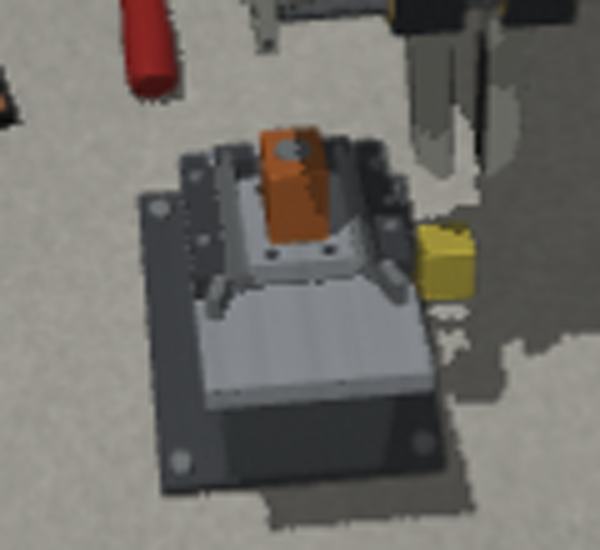

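The plate has sprung free: its grip is centred at x≈14 and y≈0, it covers the nose, and the pad is down. Now I'll grasp it.

Request:
servo_tool([
  {"slide": [-23.7, 67.3, 0], "dr": [0, -0.005, 0], "jaw": 0.5},
  {"slide": [-23.7, 67.3, 4], "dr": [0, -0.005, 0], "jaw": 0.5},
  {"slide": [-23.7, 67.3, 8], "dr": [0, -0.005, 0], "jaw": 0.5},
  {"slide": [-23.7, 67.3, 28], "dr": [0, -0.005, 0], "jaw": 0.5},
  {"slide": [-23.7, 67.3, 38], "dr": [0, -0.005, 0], "jaw": 0.5},
  {"slide": [-23.7, 67.3, 38], "dr": [0, -0.005, 0], "jaw": 0.5},
  {"slide": [-23.7, 67.3, 38], "dr": [0, -0.005, 0], "jaw": 0.85},
  {"slide": [-23.7, 67.3, 38], "dr": [0, -0.005, 0], "jaw": 0.85},
  {"slide": [-23.7, 67.3, 38], "dr": [0, -0.005, 0], "jaw": 0.85},
  {"slide": [-23.7, 67.3, 38], "dr": [0, -0.005, 0], "jaw": 0.85},
], force=25)

```text
t: 4.85
tool_pos: [0.4883, 0.0188, 0.282]
orientation: [2.989, -0.394, 0.655]
force: [3.3, 2.4, -3.8]
opening: 0.0255
gripper_force: 24.9
```

```bash
python3 - <<'E'
from h import *
where()
E
```

```text
t 4.85 deck grasp [11.5 -0.3 33.7] world [5.558e-01 5.000e-04 1.304e-01] tilt err [0.    0.005 0.001] F deck [ 0.7  3.1 -4.5] open 0.0255 gf 24.9
```

Request:
servo_tool([
  {"slide": [5, 0, 0], "dr": [0, 0, 0], "jaw": 0.85},
  {"slide": [15, 0, 0], "dr": [0, 0, 0], "jaw": 0.85},
  {"slide": [25, 0, 0], "dr": [0, 0, 0], "jaw": 0.85},
  {"slide": [35, 0, 0], "dr": [0, 0, 0], "jaw": 0.85},
])

```text
t: 5.25
tool_pos: [0.5193, 0.0101, 0.2969]
orientation: [2.988, -0.395, 0.654]
force: [-0.9, 4.9, -2.6]
opening: 0.0257
gripper_force: 25.0
```

```bash
python3 - <<'E'
from h import *
where()
E
```

```text
t 5.25 deck grasp [46.7 -0.6 33.5] world [ 0.5866 -0.0082  0.1451] tilt err [0.001 0.006 0.001] F deck [-3.   4.5 -1.4] open 0.0257 gf 25.0
```

Request:
servo_tool([
  {"slide": [10, -1, 0], "dr": [0, 0, 0], "jaw": 0.85},
  {"slide": [20, -1, 0], "dr": [0, 0, 0], "jaw": 0.85},
  {"slide": [30, -1, 0], "dr": [0, 0, 0], "jaw": 0.85},
  {"slide": [40, -1, 0], "dr": [0, 0, 0], "jaw": 0.85},
  {"slide": [50, -1, 0], "dr": [0, 0, 0], "jaw": 0.85},
  {"slide": [54, -1, 0], "dr": [0, 0, 0], "jaw": 0.85},
  {"slide": [54, -1, 0], "dr": [0, 0, 0], "jaw": 0.85},
])

```text
t: 5.95
tool_pos: [0.5672, -0.002, 0.3199]
orientation: [2.987, -0.395, 0.656]
force: [-0.4, -0.2, -2.7]
opening: 0.0259
gripper_force: 25.0
```

```bash
python3 - <<'E'
from h import *
where()
c=np.array([.4625,-.309]); yaw=np.radians(-13.8); a=c+[ -25e-3*-np.sin(yaw), -25e-3*np.cos(yaw)]; print(a)
h=np.load('home.npy');D=deckR(h[3])
flat(a[0],a[1],.11,yaw,'over tray'); 
E
```

```text
t 5.95 deck grasp [101.5   0.   33.6] world [ 0.6347 -0.0204  0.1683] tilt err [0.001 0.004 0.   ] F deck [-1.4 -0.3 -2.3] open 0.0259 gf 25.0
[ 0.45653666 -0.33327836]
over tray slide [-36.9, 348.6, 30.8] dr [0.0063, -0.4324, -0.0217] t 5.95 rows>=7
```

```bash
python3 - <<'E'
from h import *
flat(.4565,-.3333,.20,np.radians(-13.8),'over tray'); 
W=np.load('top0.npz')['W']
print('bottle',W[108:114,424:430].reshape(-1,3).mean(0),'pot',np.nanmedian(W[187:193,434:441].reshape(-1,3),0))
E
```

```text
over tray slide [0.8, 348.8, -50.9] dr [0.0063, -0.4324, -0.0217] t 5.95 rows>=7
bottle [ 0.63068392 -0.19848296  0.13169887] pot [ 0.48030161 -0.23532083  0.04048414]
```

Request:
servo_tool([
  {"slide": [0, 0, -30], "dr": [0, 0, 0], "jaw": 0.85},
  {"slide": [0, 0, -60], "dr": [0, 0, 0], "jaw": 0.85},
  {"slide": [0.8, 348.8, -50.9], "dr": [0.006, -0.432, -0.022], "jaw": 0.85},
  {"slide": [0.8, 348.8, -50.9], "dr": [0.006, -0.432, -0.022], "jaw": 0.85},
  {"slide": [0.8, 348.8, -50.9], "dr": [0.006, -0.432, -0.022], "jaw": 0.85},
  {"slide": [0.8, 348.8, -50.9], "dr": [0.006, -0.432, -0.022], "jaw": 0.85},
  {"slide": [0.8, 348.8, -50.9], "dr": [0.006, -0.432, -0.022], "jaw": 0.85},
  {"slide": [0.8, 348.8, -50.9], "dr": [0.006, -0.432, -0.022], "jaw": 0.85},
  {"slide": [0.8, 348.8, -50.9], "dr": [0.006, -0.432, -0.022], "jaw": 0.85},
  {"slide": [0.8, 348.8, -50.9], "dr": [0.006, -0.432, -0.022], "jaw": 0.85},
  {"slide": [0.8, 348.8, -50.9], "dr": [0.006, -0.432, -0.022], "jaw": 0.85},
  {"slide": [0.8, 348.8, -50.9], "dr": [0.006, -0.432, -0.022], "jaw": 0.85},
])

```text
t: 7.15
tool_pos: [0.4562, -0.3323, 0.3665]
orientation: [-3.119, 0.376, 0.0]
force: [0.4, -0.1, -2.7]
opening: 0.0258
gripper_force: 25.0
```

```bash
python3 - <<'E'
from h import *
where(); flat(.4565,-.3333,.0405,np.radians(-13.8),'down')
E
```

```text
t 7.15 deck grasp [  31.9 -347.5  100.4] world [ 0.4562 -0.3323  0.1995] tilt err [-0.005  0.437  0.023] F deck [-0.8  0.  -2.6] open 0.0258 gf 25.0
down slide [0.5, 0.9, 159.0] dr [-0.0003, 0.0003, 0.0009] t 7.15 rows>=3
```

Request:
servo_tool([
  {"slide": [0.5, 0.9, 50], "dr": [0, 0, 0], "jaw": 0.85},
  {"slide": [0.5, 0.9, 100], "dr": [0, 0, 0], "jaw": 0.85},
  {"slide": [0.5, 0.9, 140], "dr": [0, 0, 0], "jaw": 0.85},
  {"slide": [0.5, 0.9, 153], "dr": [0, 0, 0], "jaw": 0.85},
  {"slide": [0.5, 0.9, 158], "dr": [0, 0, 0], "jaw": 0.85},
  {"slide": [0.5, 0.9, 160], "dr": [0, 0, 0], "jaw": 0.85},
  {"slide": [0.5, 0.9, 161], "dr": [0, 0, 0], "jaw": 0.85},
  {"slide": [0.5, 0.9, 161], "dr": [0, 0, 0], "jaw": 0.85},
])

```text
t: 7.95
tool_pos: [0.4573, -0.3348, 0.208]
orientation: [3.117, -0.376, 0.005]
force: [-0.1, 0.0, -2.5]
opening: 0.0262
gripper_force: 25.0
```

```bash
python3 - <<'E'
from h import *
where()
E
```

```text
t 7.95 deck grasp [ -33.  -350.1  -44.2] world [ 0.4578 -0.3353  0.041 ] tilt err [-0.003  0.433  0.023] F deck [-1.1  0.  -2.2] open 0.0262 gf 25.0
```

Request:
servo_tool([
  {"slide": [0, 0, 1.5], "dr": [0, 0, 0], "jaw": 0.85},
  {"slide": [0, 0, 2.5], "dr": [0, 0, 0], "jaw": 0.85},
  {"slide": [0, 0, 2.5], "dr": [0, 0, 0], "jaw": 0.85},
])

```text
t: 8.25
tool_pos: [0.4567, -0.3346, 0.2042]
orientation: [3.118, -0.377, 0.002]
force: [-0.0, 1.2, 2.9]
opening: 0.026
gripper_force: 25.0
```

```bash
python3 - <<'E'
from h import *
where()
E
```

```text
t 8.25 deck grasp [ -35.4 -349.8  -47.2] world [ 0.4569 -0.3348  0.0372] tilt err [-0.004  0.435  0.022] F deck [0.9 1.2 2.8] open 0.0260 gf 25.0
```

Request:
servo_tool([
  {"slide": [0, 0, 2.5], "dr": [0, 0, 0], "jaw": 0.5},
  {"slide": [0, 0, 2.5], "dr": [0, 0, 0], "jaw": 0.5},
  {"slide": [0, 0, 2.5], "dr": [0, 0, 0], "jaw": 0.5},
  {"slide": [0, 0, -30], "dr": [0, 0, 0], "jaw": 0.5},
  {"slide": [0, 0, -80], "dr": [0, 0, 0], "jaw": 0.5},
  {"slide": [0, 0, -130], "dr": [0, 0, 0], "jaw": 0.4},
  {"slide": [0, 0, -180], "dr": [0, 0, 0], "jaw": 0.4},
  {"slide": [0, 0, -180], "dr": [0, 0, 0], "jaw": 0.4},
])

```text
t: 9.05
tool_pos: [0.4578, -0.3352, 0.3921]
orientation: [3.111, -0.376, 0.017]
force: [0.2, 0.0, 1.1]
opening: 0.0558
gripper_force: 0.0
```

```bash
python3 - <<'E'
from h import *
where(); flat(.4388,.2934,.2,.115,'over fresh')
p,d,c=grab('scene'); W=cloud(d,c); q=W[225:300,150:250].reshape(-1,3)
k=q[(q[:,2]>.03)&(q[:,2]<.07)&(q[:,1]<-.27)]; print(len(k),np.percentile(k,[2,50,98],0).round(4))
t=k[k[:,2]>.044]; print(cv2.minAreaRect((t[:,:2]*1000).astype(np.float32)),np.median(t[:,2]))
E
```

```text
t 9.05 deck grasp [  46.7 -350.9  121.8] world [ 0.4595 -0.3367  0.2251] tilt err [0.001 0.425 0.024] F deck [0.6 0.1 0.9] open 0.0558 gf 0.0
over fresh slide [-168.3, -606.2, 19.4] dr [0.0083, -0.0105, -0.3552] t 9.05 rows>=13
250 [[ 0.4412 -0.3494  0.0325]
 [ 0.4633 -0.3338  0.0506]
 [ 0.4779 -0.3185  0.0555]]
((459.064697265625, -334.195556640625), (27.929880142211914, 37.14366149902344), 77.72527313232422) 0.05128109063211177
```

The used plate lies flat: its grip top is at 51 mm, which is 5 + 46. On to the fresh plate.

Request:
servo_tool([
  {"slide": [-168.3, -606.2, 19.4], "dr": [0.008, -0.01, -0.355], "jaw": 0.4},
  {"slide": [-168.3, -606.2, 19.4], "dr": [0.008, -0.01, -0.355], "jaw": 0.4},
  {"slide": [-168.3, -606.2, 19.4], "dr": [0.008, -0.01, -0.355], "jaw": 0.4},
  {"slide": [-168.3, -606.2, 19.4], "dr": [0.008, -0.01, -0.355], "jaw": 0.4},
  {"slide": [-168.3, -606.2, 19.4], "dr": [0.008, -0.01, -0.355], "jaw": 0.4},
  {"slide": [-168.3, -606.2, 19.4], "dr": [0.008, -0.01, -0.355], "jaw": 0.4},
  {"slide": [-168.3, -606.2, 19.4], "dr": [0.008, -0.01, -0.355], "jaw": 0.4},
  {"slide": [-168.3, -606.2, 19.4], "dr": [0.008, -0.01, -0.355], "jaw": 0.4},
  {"slide": [-168.3, -606.2, 19.4], "dr": [0.008, -0.01, -0.355], "jaw": 0.4},
  {"slide": [-168.3, -606.2, 19.4], "dr": [0.008, -0.01, -0.355], "jaw": 0.4},
  {"slide": [-168.3, -606.2, 19.4], "dr": [0.008, -0.01, -0.355], "jaw": 0.4},
  {"slide": [-168.3, -606.2, 19.4], "dr": [0.008, -0.01, -0.355], "jaw": 0.4},
  {"slide": [-168.3, -606.2, 19.4], "dr": [0.008, -0.01, -0.355], "jaw": 0.4},
  {"slide": [-168.3, -606.2, 19.4], "dr": [0.008, -0.01, -0.355], "jaw": 0.4},
  {"slide": [-168.3, -606.2, 19.4], "dr": [0.008, -0.01, -0.355], "jaw": 0.4},
  {"slide": [-168.3, -606.2, 19.4], "dr": [0.008, -0.01, -0.355], "jaw": 0.4},
  {"slide": [-168.3, -606.2, 19.4], "dr": [0.008, -0.01, -0.355], "jaw": 0.4},
])

```text
t: 10.8
tool_pos: [0.4374, 0.2936, 0.3631]
orientation: [-3.128, -0.177, 0.015]
force: [0.7, -0.0, -0.5]
opening: 0.0558
gripper_force: 0.0
```

```bash
python3 - <<'E'
from h import *
where(); flat(.4388,.2934,.039,.115,'grasp')
E
```

```text
t 10.80 deck grasp [-135.2  252.7  174.7] world [0.4357 0.2949 0.1961] tilt err [-0.089  0.442  0.369] F deck [ 0.4  0.1 -0.7] open 0.0558 gf 0.0
grasp slide [2.8, 1.7, 157.1] dr [-0.0087, 0.0092, -0.0019] t 10.8 rows>=3
```

Request:
servo_tool([
  {"slide": [1, 1, 40], "dr": [-0.004, 0.004, -0.002], "jaw": 0.4},
  {"slide": [2, 1, 80], "dr": [-0.004, 0.004, -0.002], "jaw": 0.4},
  {"slide": [2, 1, 120], "dr": [-0.004, 0.004, -0.002], "jaw": 0.4},
  {"slide": [2, 1, 145], "dr": [-0.004, 0.004, -0.002], "jaw": 0.4},
  {"slide": [2, 1, 151], "dr": [-0.004, 0.004, -0.002], "jaw": 0.4},
  {"slide": [2, 1, 151], "dr": [-0.004, 0.004, -0.002], "jaw": 0.4},
  {"slide": [2, 1, 151], "dr": [-0.004, 0.004, -0.002], "jaw": 0.4},
])

```text
t: 11.5
tool_pos: [0.4389, 0.2952, 0.2145]
orientation: [-3.13, -0.182, 0.004]
force: [0.2, 0.1, 0.0]
opening: 0.0556
gripper_force: 0.0
```

```bash
python3 - <<'E'
from h import *
where(); flat(.4388,.2934,.039,.115,'grasp')
E
```

```text
t 11.50 deck grasp [-196.   254.7   38.9] world [0.4384 0.2962 0.0475] tilt err [-0.088  0.434  0.372] F deck [ 0.2  0.1 -0.1] open 0.0556 gf 0.0
grasp slide [-0.3, 1.9, 8.5] dr [-0.0062, 0.002, 0.0009] t 11.5 rows>=0
```

Request:
servo_tool([
  {"slide": [-0.3, 1.9, 5], "dr": [-0.005, 0.002, 0], "jaw": 0.4},
  {"slide": [-0.3, 1.9, 8.5], "dr": [-0.005, 0.002, 0], "jaw": 0.4},
  {"slide": [-0.3, 1.9, 8.5], "dr": [-0.005, 0.002, 0], "jaw": 0.4},
  {"slide": [-0.3, 1.9, 8.5], "dr": [-0.005, 0.002, 0], "jaw": 0.85},
  {"slide": [-0.3, 1.9, 8.5], "dr": [-0.005, 0.002, 0], "jaw": 0.85},
  {"slide": [-0.3, 1.9, 8.5], "dr": [-0.005, 0.002, 0], "jaw": 0.85},
  {"slide": [-0.3, 1.9, 8.5], "dr": [-0.005, 0.002, 0], "jaw": 0.85},
  {"slide": [-0.3, 1.9, 8.5], "dr": [-0.005, 0.002, 0], "jaw": 0.85},
], force=35)

```text
t: 12.3
tool_pos: [0.4378, 0.2934, 0.2042]
orientation: [-3.136, -0.183, 0.004]
force: [-0.1, 0.2, 0.4]
opening: 0.0257
gripper_force: 35.0
```

```bash
python3 - <<'E'
from h import *
where(); flat(.4388,.2934,.21,.115,'up')
E
```

```text
t 12.30 deck grasp [-200.6  251.8   29.8] world [0.4374 0.2935 0.0372] tilt err [-0.083  0.433  0.374] F deck [0.1 0.2 0.5] open 0.0257 gf 35.0
up slide [0.6, 0.1, -172.8] dr [-0.0005, 0.0023, 0.0017] t 12.3 rows>=3
```

Request:
servo_tool([
  {"slide": [0, 0, -20], "dr": [0, 0, 0], "jaw": 0.85},
  {"slide": [0, 0, -65], "dr": [0, 0, 0], "jaw": 0.85},
  {"slide": [0, 0, -115], "dr": [0, 0, 0], "jaw": 0.85},
  {"slide": [0, 0, -165], "dr": [0, 0, 0], "jaw": 0.85},
  {"slide": [0, 0, -205], "dr": [0, 0, 0], "jaw": 0.85},
  {"slide": [0, 0, -205], "dr": [0, 0, 0], "jaw": 0.85},
])

```text
t: 12.9
tool_pos: [0.4395, 0.294, 0.4166]
orientation: [-3.131, -0.183, -0.013]
force: [0.8, 0.6, -1.6]
opening: 0.0255
gripper_force: 35.0
```

```bash
python3 - <<'E'
from h import *
where(); dock(101,0.3,80,'entry hi')
W=np.load('top0.npz')['W'];q=W[80:130,215:255].reshape(-1,3);q=q[q[:,2]>.1];print('lens',np.median(q,0))
E
```

```text
t 12.90 deck grasp [-108.2  254.1  221. ] world [0.4408 0.2949 0.2496] tilt err [-0.089  0.424  0.372] F deck [-0.1  0.8 -1.7] open 0.0255 gf 35.0
entry hi slide [72.7, 301.4, 54.3] dr [-0.0887, 0.4237, 0.3722] t 12.9 rows>=6
lens [0.66681438 0.21184169 0.13551235]
```

Request:
servo_tool([
  {"slide": [72.7, 301.4, 54.3], "dr": [-0.089, 0.424, 0.372], "jaw": 0.85},
  {"slide": [72.7, 301.4, 54.3], "dr": [-0.089, 0.424, 0.372], "jaw": 0.85},
  {"slide": [72.7, 301.4, 54.3], "dr": [-0.089, 0.424, 0.372], "jaw": 0.85},
  {"slide": [72.7, 301.4, 54.3], "dr": [-0.089, 0.424, 0.372], "jaw": 0.85},
  {"slide": [72.7, 301.4, 54.3], "dr": [-0.089, 0.424, 0.372], "jaw": 0.85},
  {"slide": [72.7, 301.4, 54.3], "dr": [-0.089, 0.424, 0.372], "jaw": 0.85},
  {"slide": [72.7, 301.4, 54.3], "dr": [-0.089, 0.424, 0.372], "jaw": 0.85},
  {"slide": [72.7, 301.4, 54.3], "dr": [-0.089, 0.424, 0.372], "jaw": 0.85},
  {"slide": [72.7, 301.4, 54.3], "dr": [-0.089, 0.424, 0.372], "jaw": 0.85},
  {"slide": [72.7, 301.4, 54.3], "dr": [-0.089, 0.424, 0.372], "jaw": 0.85},
  {"slide": [72.7, 301.4, 54.3], "dr": [-0.089, 0.424, 0.372], "jaw": 0.85},
  {"slide": [72.7, 301.4, 54.3], "dr": [-0.089, 0.424, 0.372], "jaw": 0.85},
])

```text
t: 14.1
tool_pos: [0.5453, 0.0035, 0.3547]
orientation: [2.984, -0.389, 0.648]
force: [-0.2, -0.4, -1.5]
opening: 0.0262
gripper_force: 35.0
```

```bash
python3 - <<'E'
from h import *
where(); dock(101,0.3,35,'entry')
E
```

```text
t 14.10 deck grasp [95.1 -1.2 74.6] world [ 0.612  -0.0156  0.2028] tilt err [0.006 0.008 0.005] F deck [-0.7 -0.4 -1.3] open 0.0262 gf 35.0
entry slide [4.9, -0.6, 39.6] dr [0.0065, 0.0078, 0.005] t 14.1 rows>=1
```

Request:
servo_tool([
  {"slide": [5, -1, 20], "dr": [0.006, 0.008, 0.005], "jaw": 0.85},
  {"slide": [5, -1, 34], "dr": [0.006, 0.008, 0.005], "jaw": 0.85},
  {"slide": [5, -1, 36], "dr": [0.006, 0.008, 0.005], "jaw": 0.85},
  {"slide": [5, -1, 36], "dr": [0.006, 0.008, 0.005], "jaw": 0.85},
  {"slide": [5, -1, 36], "dr": [0.006, 0.008, 0.005], "jaw": 0.85},
])

```text
t: 14.6
tool_pos: [0.5644, -0.0018, 0.3242]
orientation: [2.986, -0.397, 0.662]
force: [-0.5, 1.3, -3.1]
opening: 0.0257
gripper_force: 35.0
```

```bash
python3 - <<'E'
from h import *
where(); dock(101,0.3,33.7,'entry')
E
```

```text
t 14.60 deck grasp [101.4  -0.5  38.6] world [ 0.6325 -0.0204  0.1728] tilt err [ 0.001  0.    -0.001] F deck [-2.   1.1 -2.4] open 0.0257 gf 35.0
entry slide [-0.4, -0.6, 4.9] dr [0.0014, 0.0001, -0.0013] t 14.6 rows>=0
```

Request:
servo_tool([
  {"slide": [0, -0.7, 3], "dr": [0.001, 0, -0.001], "jaw": 0.85},
  {"slide": [0, -0.7, 4.5], "dr": [0.001, 0, -0.001], "jaw": 0.85},
  {"slide": [0, -0.7, 5], "dr": [0.001, 0, -0.001], "jaw": 0.85},
  {"slide": [0, -0.7, 5], "dr": [0.001, 0, -0.001], "jaw": 0.85},
])

```text
t: 15.0
tool_pos: [0.5667, -0.0018, 0.3194]
orientation: [2.987, -0.396, 0.662]
force: [0.5, 0.2, -3.0]
opening: 0.0256
gripper_force: 35.0
```

```bash
python3 - <<'E'
from h import *
where()
E
```

```text
t 15.00 deck grasp [101.4   0.3  33.3] world [ 0.6348 -0.0202  0.1681] tilt err [ 0. -0. -0.] F deck [-0.9  0.3 -2.9] open 0.0256 gf 35.0
```

Request:
servo_tool([
  {"slide": [0, 0, 0.7], "dr": [0, 0, 0], "jaw": 0.85},
  {"slide": [0, 0, 1.2], "dr": [0, 0, 0], "jaw": 0.85},
  {"slide": [0, 0, 1.2], "dr": [0, 0, 0], "jaw": 0.85},
])

```text
t: 15.3
tool_pos: [0.5673, -0.0018, 0.3196]
orientation: [2.986, -0.396, 0.664]
force: [-7.6, 1.2, 7.3]
opening: 0.0257
gripper_force: 35.0
```

```bash
python3 - <<'E'
from h import *
where()
E
```

```text
t 15.30 deck grasp [102.3   0.4  33.2] world [ 0.6356 -0.0203  0.1683] tilt err [ 0.    -0.001 -0.001] F deck [-3.9 -0.8  9.8] open 0.0257 gf 35.0
```

Request:
servo_tool([
  {"slide": [-5, 0, -0.7], "dr": [0, 0, 0], "jaw": 0.85},
  {"slide": [-15, 0, -0.7], "dr": [0, 0, 0], "jaw": 0.85},
  {"slide": [-23, 0, -0.7], "dr": [0, 0, 0], "jaw": 0.85},
  {"slide": [-30, 0, -0.7], "dr": [0, 0, 0], "jaw": 0.85},
  {"slide": [-37, 0, -0.7], "dr": [0, 0, 0], "jaw": 0.85},
  {"slide": [-40, 0, -0.7], "dr": [0, 0, 0], "jaw": 0.85},
])

```text
t: 15.9
tool_pos: [0.5316, 0.0078, 0.3025]
orientation: [2.986, -0.396, 0.665]
force: [0.7, -0.5, 5.1]
opening: 0.0259
gripper_force: 35.0
```

```bash
python3 - <<'E'
from h import *
where()
E
```

```text
t 15.90 deck grasp [61.7  0.4 33.3] world [ 0.6001 -0.0107  0.1513] tilt err [-0.    -0.002 -0.   ] F deck [ 2.9 -0.3  4.3] open 0.0259 gf 35.0
```

Request:
servo_tool([
  {"slide": [-8, 0, -0.2], "dr": [0, 0, 0], "jaw": 0.85},
  {"slide": [-16, 0, -0.2], "dr": [0, 0, 0], "jaw": 0.85},
  {"slide": [-24, 0, -0.2], "dr": [0, 0, 0], "jaw": 0.85},
  {"slide": [-32, 0, -0.2], "dr": [0, 0, 0], "jaw": 0.85},
  {"slide": [-40, 0, -0.2], "dr": [0, 0, 0], "jaw": 0.85},
  {"slide": [-44, 0, -0.2], "dr": [0, 0, 0], "jaw": 0.85},
])

```text
t: 16.5
tool_pos: [0.4926, 0.0183, 0.2836]
orientation: [2.987, -0.395, 0.663]
force: [-1.8, 0.7, 8.0]
opening: 0.0253
gripper_force: 35.0
```

```bash
python3 - <<'E'
from h import *
where()
E
```

```text
t 16.50 deck grasp [16.8  0.4 33.3] world [ 5.608e-01 -1.000e-04  1.322e-01] tilt err [ 0. -0. -0.] F deck [1.7 0.2 8. ] open 0.0253 gf 35.0
```

Request:
servo_tool([
  {"slide": [-5, 0, -0.5], "dr": [0, 0, 0], "jaw": 0.85},
  {"slide": [-10, 0, -0.5], "dr": [0, 0, 0], "jaw": 0.85},
  {"slide": [-14, 0, -0.5], "dr": [0, 0, 0], "jaw": 0.85},
  {"slide": [-17, 0, -0.5], "dr": [0, 0, 0], "jaw": 0.85},
  {"slide": [-18, 0, -0.5], "dr": [0, 0, 0], "jaw": 0.85},
  {"slide": [-18, 0, -0.5], "dr": [0, 0, 0], "jaw": 0.85},
])

```text
t: 17.1
tool_pos: [0.4775, 0.0223, 0.2768]
orientation: [2.986, -0.396, 0.664]
force: [4.4, -0.6, 3.8]
opening: 0.026
gripper_force: 35.0
```

```bash
python3 look.py home b
```

```text
grip 235 [[-9.9, -12.1, 15.7], [17.6, -0.6, 38.7], [20.9, 12.2, 49.7]]
pad 156 [[26.0, 52.2, -10.3], [44.5, 61.4, 9.8], [47.6, 72.2, 15.0]]
t 17.15 deck grasp [-0.1  0.4 33.7] world [0.5459 0.0039 0.1256] tilt err [ 0.    -0.001 -0.001] F deck [ 5.3 -0.1  1.1] open 0.0257 gf 35.0
```

View pics/home.png

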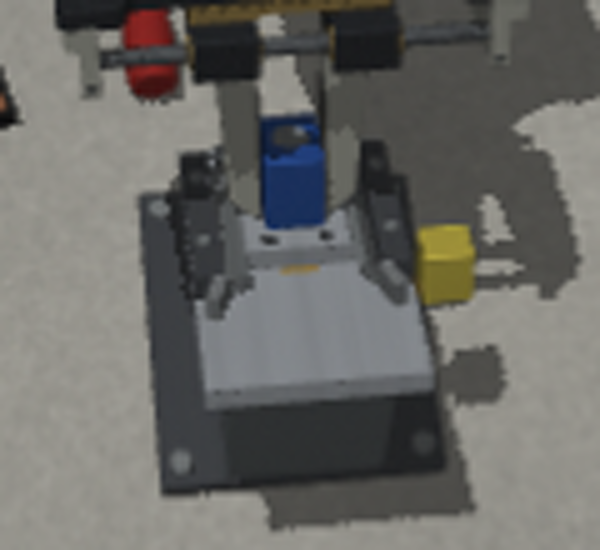

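The plate is about 3 mm short of home: the nose only just shows and the pad is still down. I'll push it on in small steps.

Request:
servo_tool([
  {"slide": [-1.5, 0, 0], "dr": [0, 0, 0], "jaw": 0.85},
  {"slide": [-3, 0, 0], "dr": [0, 0, 0], "jaw": 0.85},
  {"slide": [-4, 0, 0], "dr": [0, 0, 0], "jaw": 0.85},
  {"slide": [-5, 0, 0], "dr": [0, 0, 0], "jaw": 0.85},
  {"slide": [-5, 0, 0], "dr": [0, 0, 0], "jaw": 0.85},
])

```text
t: 17.65
tool_pos: [0.4735, 0.0233, 0.2748]
orientation: [2.986, -0.396, 0.665]
force: [8.9, -2.0, 1.0]
opening: 0.0259
gripper_force: 35.0
```

```bash
python3 look.py home2 b
```

```text
grip 228 [[-13.8, -12.1, 15.4], [13.1, 0.0, 38.1], [16.2, 12.7, 49.4]]
pad 157 [[27.9, 52.2, -5.6], [44.7, 61.3, 13.0], [48.0, 72.2, 18.7]]
t 17.70 deck grasp [-4.7  0.3 33.6] world [0.5419 0.0049 0.1235] tilt err [ 0.    -0.002 -0.001] F deck [ 8.9 -0.1 -3. ] open 0.0255 gf 35.0
```

View pics/home2.png

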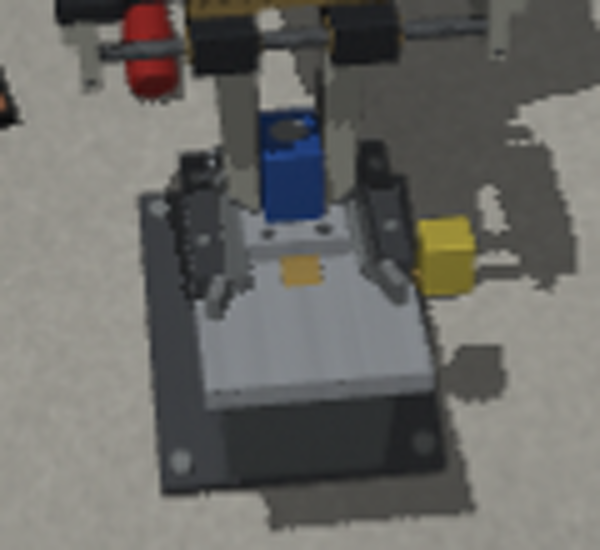

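The catch is up and the nose is fully exposed behind the plate. Now I'll let go and retreat.

Request:
servo_tool([
  {"slide": [1, 0, 0], "dr": [0, 0, 0], "jaw": 0.85},
  {"slide": [1, 0, 0], "dr": [0, 0, 0], "jaw": 0.5},
  {"slide": [1, 0, 0], "dr": [0, 0, 0], "jaw": 0.5},
  {"slide": [1, 0, 0], "dr": [0, 0, 0], "jaw": 0.5},
  {"slide": [1, 0, 0], "dr": [0, 0, 0], "jaw": 0.5},
  {"slide": [1, 0, -20], "dr": [0, 0, 0], "jaw": 0.5},
  {"slide": [1, 0, -60], "dr": [0, 0, 0], "jaw": 0.5},
  {"slide": [1, 0, -110], "dr": [0, 0, 0], "jaw": 0.5},
  {"slide": [1, 0, -150], "dr": [0, 0, 0], "jaw": 0.5},
  {"slide": [1, 0, -150], "dr": [0, 0, 0], "jaw": 0.5},
  {"slide": [1, 0, -150], "dr": [0, 0, 0], "jaw": 0.5},
])

```text
t: 18.8
tool_pos: [0.4125, 0.0399, 0.4114]
orientation: [2.986, -0.396, 0.665]
force: [0.6, 0.2, -0.5]
opening: 0.0464
gripper_force: 0.0
```

```bash
python3 look.py fin b; python3 -c "
from h import *
p,d,c=grab('scene');cv2.imwrite('pics/full.png',p[:,:,::-1])"
```

```text
grip 248 [[-14.0, -12.2, 15.5], [15.8, -0.4, 39.5], [19.3, 12.4, 49.2]]
pad 149 [[27.8, 52.1, -5.1], [44.8, 61.5, 12.7], [47.9, 71.6, 18.9]]
t 18.85 deck grasp [ -5.4   0.3 182.8] world [0.4803 0.0214 0.2584] tilt err [ 0.001  0.001 -0.   ] F deck [ 0.3  0.4 -0.2] open 0.0465 gf 0.0
```

View pics/fin.png

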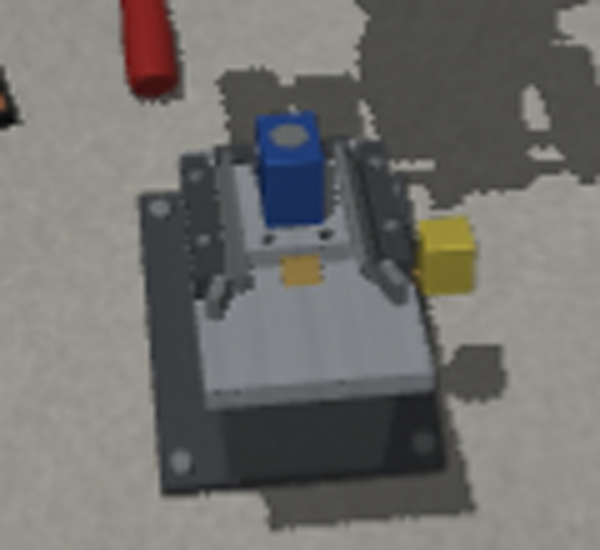

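View pics/full.png

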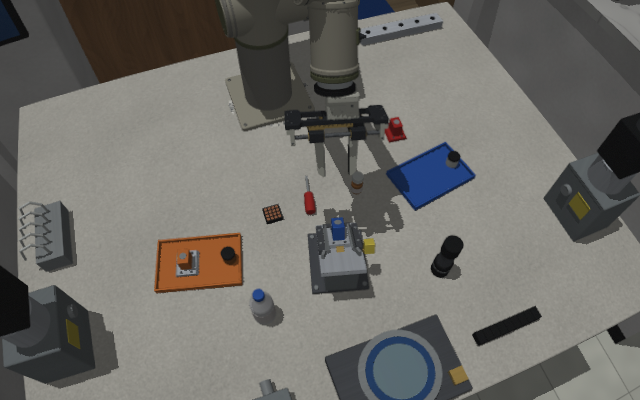

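The fresh plate (grip at crop (290,170)) sits home with the nose at (302,270) and the pad up. The full view shows the used plate flat in the orange tray at (186,264) and the bystanders where they stood.

```bash
python3 -c "
from plant import *
print(close_job())"
```

```text
the job is handed in; nothing more can be done
None
```

The used plate is lying flat in the orange tray and the fresh plate is home with the catch clicked up behind it. The bystanders look untouched, and I handed the job in at about 19 s of the 62 s allowed; no verdict came back.

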